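# Stack the tasting cups and hold the cup dispenser open

### The job

Nest the two loose white tasting cups into the one standing on the black bar mat, so that one upright stack of three, fully seated, stands on the mat. Then pull the cup dispenser's spring-return handle out until its pointer is level with the mark block beside it and keep it there so that I can load the tube: finish while still holding the handle, for it springs back if let go. Leave the jar, the bottle and the spoon where they are.

Things in the scene. Friction and masses are not known exactly. Their poses are not given: they have to be found in the camera images.
- bar_mat: Black ribbed rubber bar mat, 140 x 140 x 4 mm, fixed flat on the table. Origin at the centre of its underside; z up.
- cup_a: White ceramic stacking cup upright on the bar mat: base of the stack. All three cups are alike: 75 mm high, about 150 g; body 45 mm in diameter up to 33 mm, then a straight collar 62 mm outside, 56 mm inside diameter from 41 mm up to the rim. A flat inner ledge 40 mm above the underside carries the next cup's foot. Its origin is the centre of its underside, z up along its axis.
- cup_b: Loose white stacking cup, just like cup_a, upright on the bare table; second or third in the stack, as you like. Fully seated, it stands 40 mm higher than the cup it is in, with about 5 mm of play all round, 40 mm of it above the lower rim. Its origin is the centre of its underside, z up along its axis.
- cup_c: Loose white stacking cup, just like cup_a and cup_b, upright on the bare table; second or third in the stack, as you like. Its origin is the centre of its underside, z up along its axis.
- dispenser: Fixed steel cup dispenser: housing 180 (x) x 200 (y) mm, 110 mm high, two clear tubes 84 mm in diameter on top up to 243 mm, on a dark base plate 240 mm across, 12 mm thick, that reaches 180 mm out from the housing's face. Origin at table height under the housing's centre; -x points out of the front (the pull direction), z up; the face is at x = -90 mm.
- slide: The dispenser's spring-return slide: a flat tongue, 16 to 22 mm above the table, with a steel hoop handle. It slides level along its own -x (out of the front) by 0 to 100 mm; a spring pulls it back with 5.5 N at home and 1.1 N more per 10 mm (14 N at 75 mm). Axes as the dispenser's; at home its origin is the dispenser's, and it moves with the slide.
- bar (a point): Centre of the handle's level cross-bar: round steel, 12 mm thick, 90 mm long along the slide's y, axis 75 mm above the table, a post down to the tongue at each end, 47 mm free under it. At home it is 65 mm in front of the housing's face. It can be pinched from above, one finger before and one behind it.
- pointer (a point): Tip of the pointer, a white 5 mm wide level finger that sticks 27 mm out from the handle's post on the slide's -y side, 36 mm above the table. It moves with the slide and passes beside the mark block without touching it.
- mark: The mark: fixed brass block, 12 mm wide in the pull direction, 24 mm across, top 39 mm above the table, a thin black line across its top's middle. Axes as the dispenser's. Origin at table height under the block's centre, 94 mm to the -y side of the slide's centre line. The pointer is at the mark when its x in this frame is 0; at home it is 40 to 78 mm short (x positive).
- jar: Bystander: closed amber glass jar with a black lid, 84 mm in diameter, 120 mm high. Origin at its underside's centre. To be left alone.
- bottle: Bystander: closed white bottle with a paper label and black cap, 66 mm in diameter, 190 mm high. Origin at its underside's centre. To be left alone.
- spoon: Bystander: steel spoon lying on the table at the robot's right. To be left alone.
Not all that is in view belongs to the job. What is shaped like the cup_b but purple is not meant.

How it is judged:
On the way, in this order (a step that is already met when the one before it is completed fails the run):
1. the three cups stand nested on the mat, let go (z of cup_a in the frame of bar_mat between -0.001 and 0.009 m and angle between cup_a's own z axis and vertical below 0.12 rad and x of cup_a in the frame of bar_mat between -0.07 and 0.07 m and y of cup_a in the frame of bar_mat between -0.07 and 0.07 m and ((z of cup_b in the frame of cup_a between 0.036 and 0.044 m and horizontal distance between cup_b and cup_a below 0.009 m and angle between each of cup_b, cup_c's own z axis and vertical below 0.12 rad and z of cup_c in the frame of cup_b between 0.036 and 0.044 m and horizontal distance between cup_c and cup_b below 0.009 m) or (z of cup_c in the frame of cup_a between 0.036 and 0.044 m and horizontal distance between cup_c and cup_a below 0.009 m and angle between each of cup_c, cup_b's own z axis and vertical below 0.12 rad and z of cup_b in the frame of cup_c between 0.036 and 0.044 m and horizontal distance between cup_b and cup_c below 0.009 m)) and contact force between the fingers and cup_a below 0.1 N and contact force between the fingers and cup_b below 0.1 N and contact force between the fingers and cup_c below 0.1 N and linear speed of each of cup_a, cup_b, cup_c below 0.02 m/s), for 0.2 s.
2. the slide is held with its pointer at the mark (x of pointer in the frame of mark between -0.007 and 0.007 m and contact force between any of the fingers, the arm and slide above 2 N), for 0.5 s.
At the end, for the whole second after the job is handed in: cups b and c are nested in cup_a on the mat, each 40 mm (within 4) above the one below, within 9 mm of its axis, upright within 0.12 rad, let go and still; the robot holds the slide (over 2 N), at rest, pointer within 7 mm of the mark's line in the pull direction (all of step 1 and all of step 2 and linear speed of slide below 0.01 m/s); the arm keeps its last pose, push and grip.
It fails at once if the jar is displaced by more than 30 mm (distance of jar from where it was at the start of the episode above 0.03 m).
It fails at once if the bottle is displaced by more than 30 mm (distance of bottle from where it was at the start of the episode above 0.03 m).
It fails at once if the spoon is displaced by more than 30 mm (distance of spoon from where it was at the start of the episode above 0.03 m).
It also fails if it takes over 64 s, if anything falls off the work surface, if the arm or the gripper's body presses on something with over 40 N, if the wrist force passes 120 N, or if a joint passes its speed limit or range.

### The arm

A 6-joint arm with a two-finger parallel gripper is mounted at the origin on the work surface. World frame = base frame: x ahead of the robot, y to its left, z up, the work surface at z = 0. Lengths are in m, angles in rad, forces in N, time in s.
With the tool pointing down it reaches from about 0.3 to 0.775 m from the base axis. Payload 14.6 kg.
Tool frame: the origin (TCP) lies between the finger pads; the fingertips stand 8 mm ahead of it and the grasp point (between the pads) lies 11 mm behind it; x points along the fingers, y is the direction in which the jaws open and shut, and the axes are right-handed (so a half turn about x gives the same grasp; the last joint's range is limited). The gripper opens to 94 mm and grips with 3 to 60 N. Pads are 16 mm wide; open, the fingers measure 119 mm over their backs; the gripper's body (75 mm by 177 mm) begins 78 mm behind the grasp point.
Start: joints at [-1.284, 0.3, 1.521, -0, 1.321, -0.067], TCP at [0.191, -0.516, 0.193] pointing down, gripper open.
Joint ranges: [-3.03, 3.03], [-0.79, 2.21], [0.23, 2.52], [-1.04, 4.18], [0, 3.07], [-2.55, 2.55]. Speed limits (rad/s): [2.22, 2.22, 2.57, 3.14, 3.14, 3.14].

### API

Orientations are given as [roll, pitch, yaw] about the fixed x, y, z axes, in that order (R = Rz(yaw) Ry(pitch) Rx(roll)).
In Python, from station import ctrl gives the robot as it stands.
- The arm moves only by the shell command python3 -m creep 'ROWS' [FORCE]. ROWS is a JSON object of lists of equal length, an entry for each row: "hand": the closure, from -1 (fully open) to 1 (shut); "slide": the shift along the tool's x, y, z in m, a list of three; "spin": the turn about the tool's x in degrees. A call has 1 to 12 rows; each row is the pose to reach, as a shift and turn from the pose commanded when the call began, along the tool's axes at that moment; what a row does not reach only later rows make up. A row lasts 1/12 s, in which the tool goes at most 41.7 mm and 7.16 degrees, less where a joint would pass 70% of its speed; a pose out of reach is approached as far as the arm can. A call with a gripper value outside its range is refused whole. The fingers move at their own pace and stop on an object; FORCE is the grip in N (left out, the last holds). Time passes only in rows, so rows that repeat a pose let the fingers close. It gives the time, the measured TCP pose, the force and the opening at its end, in the units of the state.
- ctrl.get_obs(): the state, without advancing time (a new reading comes with each control period).
- ctrl.camera(name): name is "scene" or "side" or "wrist"; returns the picture (384x512x3 uint8, red, green, blue); there is no depth.
- ctrl.calibration(name): a dict with "K" (3x3 intrinsics, pixels), "R" (3x3) and "t" (3): a world point X has camera coordinates R X + t. Camera axes: x right, y down, z forward; pixel columns grow to the right and rows downward; lengths in m; the calibration is good to about 2 mm. A picture is of the moment at which its call begins: read the wrist's pose just before it. calibration takes no time and is no camera call; for the wrist camera it gives the pose at the moment of the call.
- ctrl.hand_in(): hands the job in, once; it reports no verdict.
The state is a dict: "time_s": time; "qpos": joint angles; "joint_vel": joint speeds; "tau": joint torques, N m; "ee_pos": TCP position; "eef_rot": TCP orientation; "force": force on the tool from outside, world axes, zero at the start; "moment": the same for the moment, N m; "grip_width": finger opening in m.
Only numpy, scipy, OpenCV 4.12 (cv2) and the standard library are available. Lean on these libraries where they do the work, as an engineer would, in place of code of your own. Each camera call takes 0.05 s, during which the arm holds its last target.

## Working session

There is one attempt and no reset: what is moved stays moved. The work goes in short steps, Python scripts to look and compute and a shell command to move; the robot and the scene stay as the last step left them, time stands still between calls to the robot, and variables do not carry over. Pictures are saved under pics/ and viewed, and the job is handed in when it is done.

```bash
ls; mkdir -p pics; python3 - <<'E'
from station import ctrl
import cv2,json
o=ctrl.get_obs();print(o)
for n in("scene","side","wrist"):
    c=ctrl.calibration(n);print(n,c)
    cv2.imwrite(f"pics/{n}0.png",ctrl.camera(n)[:,:,::-1])
E
```

```text
pics
{'time_s': 0.0, 'qpos': array([-1.28358773e+00,  3.00493323e-01,  1.52157979e+00, -8.89557571e-06,
        1.32072491e+00, -6.65877172e-02]), 'joint_vel': array([ 0.00058575,  0.00071054, -0.00021516, -0.00031243,  0.00013311,
       -0.00095743]), 'tau': array([ 1.40799177e-03, -5.31808341e+01, -3.52728868e+01,  7.08673079e-02,
        2.44989916e-02, -8.32584715e-05]), 'ee_pos': array([ 0.19047422, -0.51566098,  0.19237471]), 'eef_rot': array([-1.63023592,  1.56959094,  1.86515526]), 'force': array([-0.03237996,  0.55840581,  0.17367001]), 'moment': array([ 0.002882  , -0.02688185, -0.00817635]), 'grip_width': 0.09375274522085118}
scene {'K': array([[354.86359322,   0.        , 253.39227691],
       [  0.        , 354.86359322, 189.34873871],
       [  0.        ,   0.        ,   1.        ]]), 'R': array([[ 0.77529635,  0.63147397, -0.01249794],
       [ 0.43376451, -0.54673191, -0.71619311],
       [-0.45909033,  0.54984074, -0.69779025]]), 't': array([-0.39758614, -0.18547989,  1.32263587])}
side {'K': array([[427.03776051,   0.        , 258.52368077],
       [  0.        , 427.03776051, 193.34841012],
       [  0.        ,   0.        ,   1.        ]]), 'R': array([[-0.56730995,  0.82329756, -0.01845412],
       [ 0.49643162,  0.32402484, -0.80533443],
       [-0.65705028, -0.46603544, -0.59253345]]), 't': array([ 0.32362744, -0.19689401,  1.51024612])}
wrist {'K': array([[333.82866178,   0.        , 251.36982088],
       [  0.        , 333.82866178, 188.89077094],
       [  0.        ,   0.        ,   1.        ]]), 'R': array([[ 0.3483577 , -0.93736091, -0.00119663],
       [-0.898731  , -0.33436358,  0.2836963 ],
       [-0.26632593, -0.09775234, -0.95891344]]), 't': array([-0.55008294, -0.03013226,  0.39236773])}
```

View pics/scene0.png

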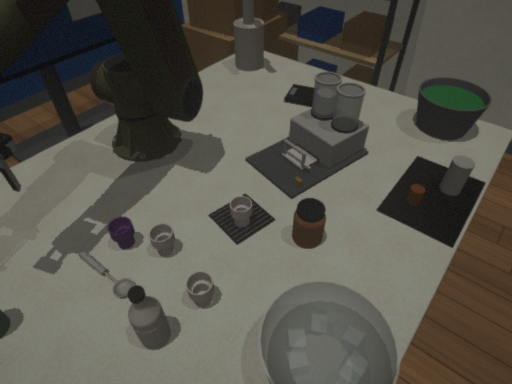

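View pics/side0.png

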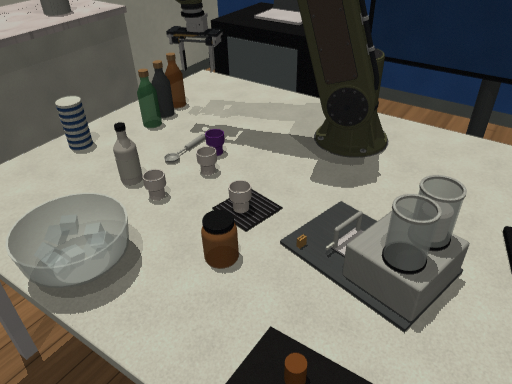

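View pics/wrist0.png

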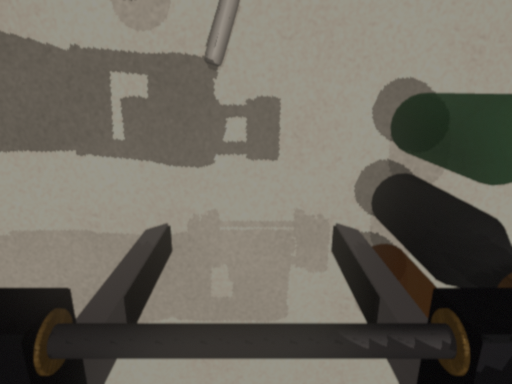

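Scene: three white-grey cups at (241,211) on the mat, (163,240) and (201,290) loose on the table. A purple cup at (122,233) is a decoy. The bottle is at (150,320), the jar at (309,223), the spoon at (110,278), and the handle at (300,153) with the brass mark at (297,182). Next come enlarged crops to confirm.

```bash
python3 - <<'E'
import cv2,numpy as np
s=cv2.imread("pics/scene0.png");d=cv2.imread("pics/side0.png")
def crop(im,x0,y0,w,h,k): return cv2.convertScaleAbs(cv2.resize(im[y0:y0+h,x0:x0+w],None,fx=k,fy=k,interpolation=cv2.INTER_CUBIC),alpha=1.6)
cv2.imwrite("pics/c1.png",crop(s,95,185,190,130,4))
cv2.imwrite("pics/c2.png",crop(d,130,120,160,110,5))
cv2.imwrite("pics/c3.png",crop(s,240,120,140,100,5))
cv2.imwrite("pics/c4.png",crop(d,275,185,150,110,5))
E
```

```text
(no output)
```

View pics/c1.png

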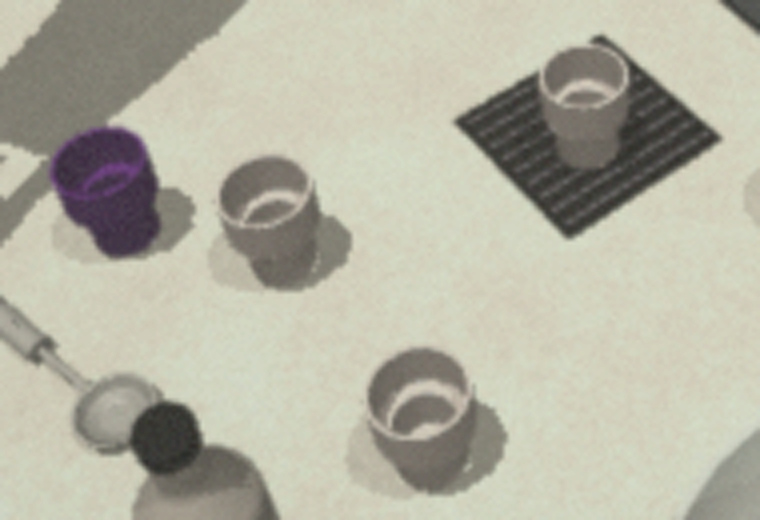

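View pics/c2.png

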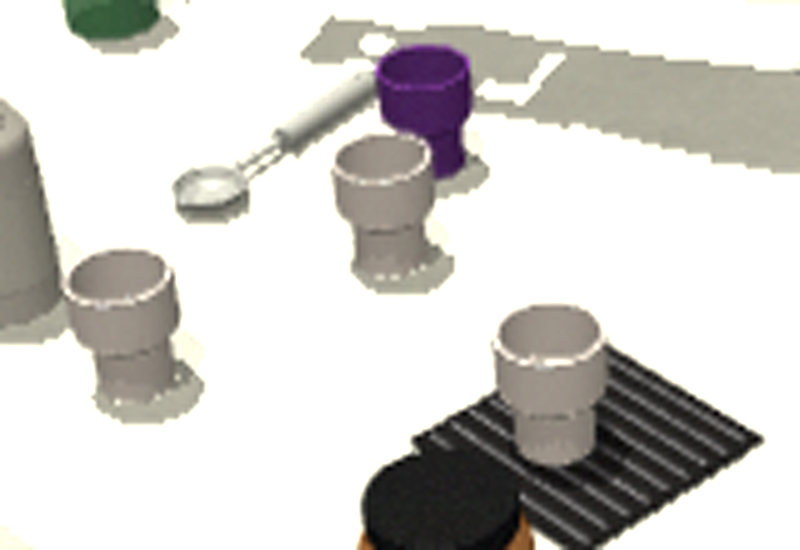

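View pics/c3.png

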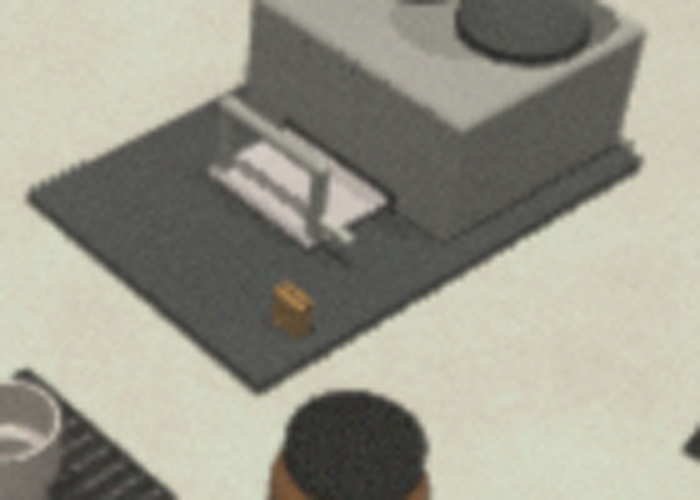

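View pics/c4.png

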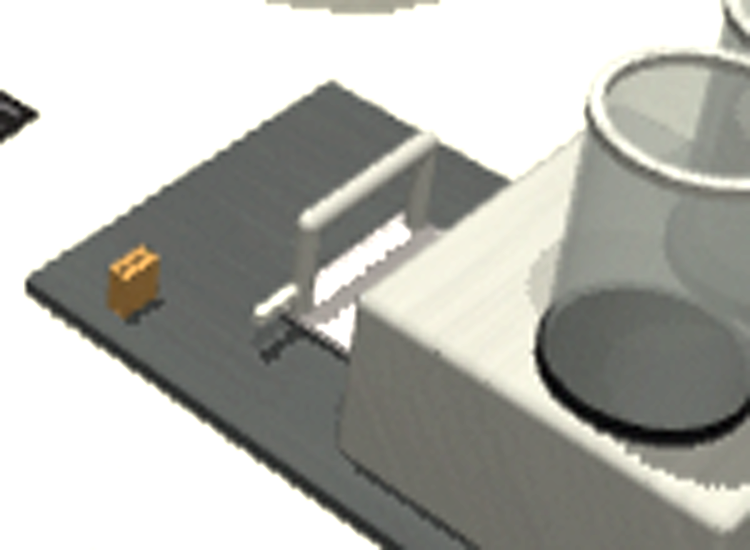

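```bash
cat > h.py <<'E'
import numpy as np,cv2
from station import ctrl
def ray(n,uv,c=None):
    c=c or ctrl.calibration(n);R,t,K=c["R"],c["t"],c["K"]
    d=R.T@np.linalg.inv(K)@np.array([uv[0],uv[1],1.]);return -R.T@t,d/np.linalg.norm(d)
def plane(n,uv,z,c=None):
    o,d=ray(n,uv,c);return o+d*(z-o[2])/d[2]
def tri(a,b,na="scene",nb="side"):
    o1,d1=ray(na,a);o2,d2=ray(nb,b)
    s=np.linalg.lstsq(np.stack([d1,-d2],1),o2-o1,rcond=None)[0]
    p,q=o1+d1*s[0],o2+d2*s[1];return (p+q)/2,np.linalg.norm(p-q)
def un(p,x0,y0,k): return ((p[0]+.5)/k-.5+x0,(p[1]+.5)/k-.5+y0)
E
python3 - <<'E'
from h import *
np.set_printoptions(precision=4,suppress=True)
def box(n,l,r,t,b,x0,y0,k,z):
    cx,cy=(l+r)/2,(t+b)/2
    c=ctrl.calibration(n);P=[plane(n,un(p,x0,y0,k),z,c) for p in((l,cy),(r,cy),(cx,t),(cx,b))]
    return np.mean(P,0)[:2],np.linalg.norm(P[0]-P[1]),np.linalg.norm(P[2]-P[3])
S=dict(C1=(220,316,155,237),C2=(368,474,348,441),A=(539,630,45,108),P=(51,152,127,200))
D=dict(C1=(333,433,133,214),C2=(66,176,249,326),A=(495,607,304,366),P=(376,471,44,110))
for k in S:
    z=.079 if k=="A" else .075
    print(k,box("scene",*S[k],95,185,4,z),box("side",*D[k],130,120,5,z))
f=lambda p:un(p,240,120,5); g=lambda p:un(p,275,185,5)
for nm,a,b in(("bar+y",(230,102),(430,140)),("bar-y",(318,170),(308,218)),("mark",(293,295),(133,262)),("ptr",(350,238),(258,316)),("baseL",(32,195),(332,85)),("baseF",(260,388),(28,285))):
    print(nm,*tri(f(a),g(b)))
for nm,uv in(("jarlid",(311,211)),):
    print(plane("scene",uv,.12))
print("bottle cap",plane("scene",(136,294),.19), tri((136,294),(120,127)))
for z,a,b in((0.004,(458,122),(603,38)),(0.004,(720,137),(568,236))):
    print(plane("scene",un(a,95,185,4),z),plane("scene",un(b,95,185,4),z))
E
```

```text
C1 (array([ 0.4471, -0.2889]), np.float64(0.061524771826900415), np.float64(0.06778381966151545)) (array([ 0.4556, -0.2698]), np.float64(0.06079426790296198), np.float64(0.09524164609300707))
C2 (array([ 0.6257, -0.3287]), np.float64(0.060025174459426275), np.float64(0.05965096056469523)) (array([ 0.6306, -0.3136]), np.float64(0.062211384609433096), np.float64(0.07879404948926857))
A (array([ 0.5397, -0.0863]), np.float64(0.06236537558396809), np.float64(0.059417023524548335)) (array([ 0.5402, -0.0801]), np.float64(0.06020425967292947), np.float64(0.05747290626798227))
P (array([ 0.3408, -0.3393]), np.float64(0.0663715486730002), np.float64(0.06428318318134468)) (array([ 0.3483, -0.3261]), np.float64(0.0620684581705625), np.float64(0.08955881602901959))
bar+y [0.4628 0.2329 0.0748] 0.0014373145540810246
bar-y [0.5487 0.2088 0.0746] 0.0018866009950095854
mark [0.5827 0.1357 0.037 ] 1.984847269543779e-05
ptr [0.5814 0.2036 0.0363] 0.0014548761439321988
baseL [0.3654 0.1396 0.0064] 0.003297227037358558
baseF [0.596  0.0837 0.005 ] 0.0010374048915725725
[ 0.7215 -0.0239  0.12  ]
bottle cap [ 0.6094 -0.4594  0.19  ] (array([ 0.6012, -0.4569,  0.1779]), np.float64(0.0006405677544413692))
[ 0.4486 -0.1273  0.004 ] [0.4759 0.0059 0.004 ]
[ 0.6079 -0.019   0.004 ] [ 0.5802 -0.1551  0.004 ]
```

```bash
cat >> h.py <<'E'
from scipy.spatial.transform import Rotation as Ro
def tool():
    o=ctrl.get_obs();return np.array(o["ee_pos"]),Ro.from_euler("xyz",o["eef_rot"]).as_matrix(),o
def go(target,jaw=None):
    p,R,o=tool();d=R.T@(np.array(target)-p)
    s=None
    if jaw is not None: # jaw: world angle deg of tool y (mod 180)
        a=np.degrees(np.arctan2(R[1,1],R[0,1])); s=(a-jaw+90)%180-90  # spin about tool x (down): + turns cw
    print("slide",np.round(d,4),"dist",round(np.linalg.norm(d),3),"rows",np.linalg.norm(d)/.0417,"spin",s,"t",o["time_s"],"q",np.round(o["qpos"],2),"F",np.round(o["force"],1),"w",o["grip_width"])
E
python3 - <<'E'
from h import *
np.set_printoptions(precision=4,suppress=True)
p,R,o=tool();print(R);c=ctrl.calibration("wrist");print("cam",R.T@(-c["R"].T@c["t"]-p))
go((.449,-.285,.27),116)
go((.53,-.20,.30),116)
E
```

```text
[[-0.0002  0.3465 -0.9381]
 [ 0.0008 -0.9381 -0.3465]
 [-1.     -0.0008 -0.0001]]
cam [-0.1917  0.0004 -0.0835]
slide [-0.0773 -0.127  -0.3224] dist 0.355 rows 8.514562309430532 spin -5.728298517464339 t 0.15 q [-1.28  0.3   1.52  0.    1.32 -0.07] F [-0.1 -0.3 -0.1] w 0.09411279395546367
slide [-0.1073 -0.1786 -0.4279] dist 0.476 rows 11.413024516062835 spin -5.728298517464339 t 0.15 q [-1.28  0.3   1.52  0.    1.32 -0.07] F [-0.1 -0.3 -0.1] w 0.09411279395546367
```

```bash
python3 -m creep '{"hand":[-1,-1,-1,-1,-1,-1,-1,-1,-1,-1,-1,-1],"slide":[[-0.015,-0.01,-0.025],[-0.03,-0.022,-0.055],[-0.04,-0.035,-0.09],[-0.05,-0.05,-0.125],[-0.06,-0.063,-0.16],[-0.07,-0.076,-0.195],[-0.077,-0.09,-0.23],[-0.077,-0.103,-0.265],[-0.077,-0.117,-0.295],[-0.077,-0.127,-0.315],[-0.077,-0.127,-0.322],[-0.077,-0.127,-0.322]],"spin":[-1,-2,-3,-4,-5,-6,-6,-6,-6,-6,-6,-6]}' 20
python3 - <<'E'
from h import *
p,R,o=tool();print(p,o["time_s"])
c=ctrl.calibration("wrist");im=ctrl.camera("wrist");np.savez("pics/w1.npz",**c)
cv2.imwrite("pics/w1.png",im[:,:,::-1])
E
```

```text
time_s: 1.15
ee_pos: [0.4495, -0.2845, 0.2696]
eef_rot: [-1.05, 1.57, 2.552]
force: [-0.4, -0.0, -0.1]
grip_width: 0.0941
[ 0.44945905 -0.28453904  0.26963709] 1.15
```

View pics/w1.png

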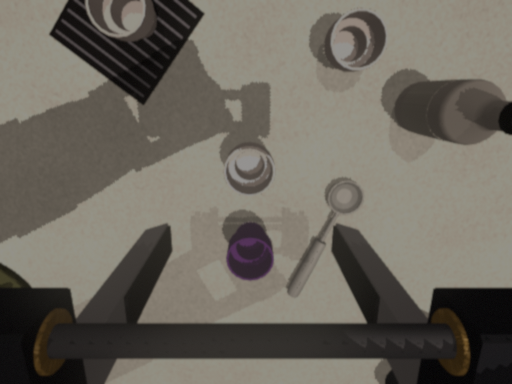

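The wrist view shows C1 at (249,168), C2 at (356,41), cup A on the mat at (120,10), the purple decoy at (250,252) and the spoon at (325,235). I'll measure the rims from an enlargement.

```bash
python3 - <<'E'
from h import *
im=cv2.imread("pics/w1.png")
a=cv2.resize(im[130:205,210:290],None,fx=5,fy=5,interpolation=cv2.INTER_CUBIC)
b=cv2.resize(im[0:75,315:395],None,fx=5,fy=5,interpolation=cv2.INTER_CUBIC)
cv2.imwrite("pics/w1c.png",cv2.convertScaleAbs(np.hstack([a,b]),alpha=1.3))
E
```

```text
(no output)
```

View pics/w1c.png

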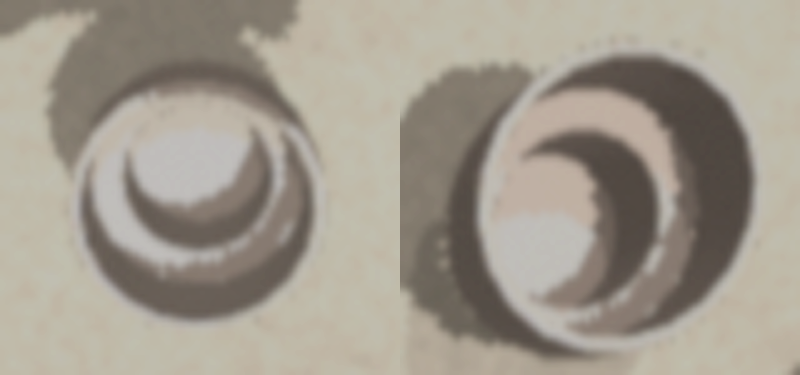

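```bash
python3 - <<'E'
from h import *
np.set_printoptions(precision=4,suppress=True)
c=dict(np.load("pics/w1.npz"))
for nm,(l,r,t,b),x0,y0,dx in(("C1",(75,326,78,322),210,130,0),("C2",(478,756,48,352),315,0,400)):
    P=[plane("wrist",un((u-dx,v),x0,y0,5),.075,c)[:2] for u,v in((l,(t+b)/2),(r,(t+b)/2),((l+r)/2,t),((l+r)/2,b))]
    print(nm,np.mean(P,0),np.linalg.norm(P[0]-P[1]),np.linalg.norm(P[2]-P[3]))
def box(n,l,r,t,b,x0,y0,k,z):
    P=[plane(n,un(p,x0,y0,k),z)[:2] for p in((l,(t+b)/2),(r,(t+b)/2),((l+r)/2,t),((l+r)/2,b))]
    return np.mean(P,0)
print(box("side",333,433,133,192,130,120,5,.075),box("side",66,176,249,310,130,120,5,.075))
E
```

```text
C1 [ 0.4422 -0.2865] 0.0595633788389459 0.05939901629201347
C2 [ 0.6209 -0.3266] 0.0592319817580576 0.05994093482411023
[ 0.4459 -0.278 ] [ 0.625  -0.3194]
```

```bash
python3 - <<'E'
from h import *
go((.537,-.085,.15),116)
go((.537,-.085,.054),116)
E
```

```text
slide [ 0.1196 -0.1403 -0.1681] dist 0.25 rows 5.984307138439613 spin 0.3297319532389622 t 1.2 q [-0.64  0.21  1.45 -0.    1.48  0.48] F [-0.  -0.3  1. ] w 0.09382098953059412
slide [ 0.2156 -0.1403 -0.1682] dist 0.307 rows 7.370216785179973 spin 0.3297319532389622 t 1.2 q [-0.64  0.21  1.45 -0.    1.48  0.48] F [-0.  -0.3  1. ] w 0.09382098953059412
```

```bash
python3 -m creep '{"hand":[-1,-1,-1,-1,-1,-1,-1,-1,-1,-1],"slide":[[0.01,-0.02,-0.025],[0.02,-0.045,-0.055],[0.03,-0.07,-0.085],[0.04,-0.095,-0.115],[0.06,-0.12,-0.145],[0.08,-0.135,-0.162],[0.1,-0.14,-0.168],[0.12,-0.14,-0.168],[0.12,-0.14,-0.168],[0.12,-0.14,-0.168]],"spin":[0,0,0,0,0,0,0,0,0,0]}' 15
python3 - <<'E'
from h import *
go((.537,-.085,.054))
c=ctrl.calibration("wrist");im=ctrl.camera("wrist")
cv2.imwrite("pics/w2.png",im[:,:,::-1])
E
```

```text
time_s: 2.03
ee_pos: [0.5367, -0.0866, 0.1498]
eef_rot: [-0.582, 1.569, 3.017]
force: [0.1, -0.5, 0.9]
grip_width: 0.0938
slide [ 0.0958 -0.0012 -0.0011] dist 0.096 rows 2.2985366388249235 spin None t 2.0333 q [-0.23  0.33  1.59 -0.    1.23  0.89] F [ 0.1 -0.5  0.9] w 0.09384178623555652
```

View pics/w2.png

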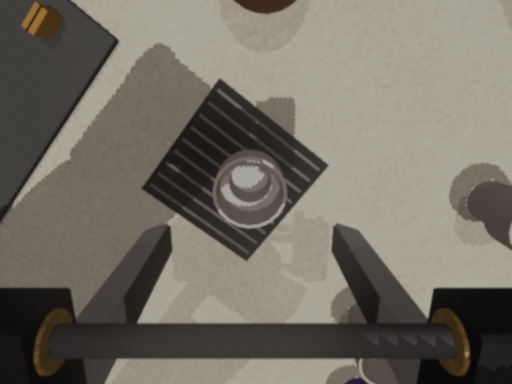

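Cup A's rim is centred at (250,189) on the mat, midway between the jaws in column. I'll check the offset numerically, then descend.

```bash
python3 - <<'E'
from h import *
p,R,o=tool()
P=[plane("wrist",q,.079) for q in((212,189),(287,189),(250,150),(250,228))];m=np.mean(P,0);print(m,np.ptp(P,0),R.T@(m-p))
E
python3 -m creep '{"hand":[-1,-1,-1,-1,-1,-1,-0.3,0.2,0.5,1,1,1],"slide":[[0.02,-0.001,0],[0.04,-0.001,0],[0.06,-0.001,0],[0.08,-0.001,0],[0.096,-0.001,0],[0.096,-0.001,0],[0.096,-0.001,0],[0.096,-0.001,0],[0.096,-0.001,0],[0.096,-0.001,0],[0.096,-0.001,0],[0.096,-0.001,0]],"spin":[0,0,0,0,0,0,0,0,0,0,0,0]}' 10
```

```text
[ 0.54131065 -0.0838798   0.079     ] [0.06016091 0.05537561 0.        ] [ 0.07189865 -0.00072286 -0.00481251]
time_s: 3.08
ee_pos: [0.5372, -0.0845, 0.0547]
eef_rot: [2.513, 1.57, -0.17]
force: [-1.4, 1.1, 4.3]
grip_width: 0.0622
```

```bash
python3 -m creep '{"hand":[1,1,1,1,1,1,0.5,0,-0.5,-1,-1,-1],"slide":[[-0.005,0,0],[-0.01,0,0],[-0.01,0,0],[-0.006,0,0],[-0.002,0,0],[0,0,0],[0,0,0],[0,0,0],[0,0,0],[0,0,0],[0,0,0],[0,0,0]],"spin":[0,0,0,0,0,0,0,0,0,0,0,0]}' 10
python3 -m creep '{"hand":[-1,-1,-1,-1,-1,-1,-1,-1,-1,-1,-1,-1],"slide":[[0,0,0],[0,0,0],[0,0,0],[0,0,0],[0,0,0],[0,0,0],[0,0,0],[0,0,0],[0,0,0],[0,0,0],[0,0,0],[0,0,0]],"spin":[-7,-14,-21,-28,-35,-42,-49,-56,-63,-70,-77,-84]}'
python3 -m creep '{"hand":[-1,-0.5,0,0.5,1,1,1,1],"slide":[[0,0,0],[0,0,0],[0,0,0],[0,0,0],[0,0,0],[0,0,0],[0,0,0],[0,0,0]],"spin":[0,0,0,0,0,0,0,0]}'
python3 -m creep '{"hand":[1,1,1,1,1,1,0.5,0,-0.5,-1,-1,-1],"slide":[[-0.005,0,0],[-0.01,0,0],[-0.01,0,0],[-0.006,0,0],[-0.002,0,0],[0,0,0],[0,0,0],[0,0,0],[0,0,0],[0,0,0],[0,0,0],[0,0,0]],"spin":[0,0,0,0,0,0,0,0,0,0,0,0]}'
python3 - <<'E'
from h import *
go((.5372,-.0845,.2))
c=ctrl.calibration("side");im=ctrl.camera("side")
cv2.imwrite("pics/s2.png",cv2.resize(im[100:260,100:320,::-1],None,fx=3.5,fy=3.5))
E
```

```text
time_s: 4.08
ee_pos: [0.5368, -0.0845, 0.0537]
eef_rot: [-0.437, 1.571, -3.12]
force: [0.1, 0.2, 0.5]
grip_width: 0.0856
time_s: 5.08
ee_pos: [0.5368, -0.0845, 0.0538]
eef_rot: [-2.062, 1.571, 3.01]
force: [-0.2, 0.7, 0.5]
grip_width: 0.0942
time_s: 5.75
ee_pos: [0.5368, -0.0844, 0.0539]
eef_rot: [-1.952, 1.571, 3.114]
force: [-0.6, -0.3, 0.6]
grip_width: 0.0627
time_s: 6.75
ee_pos: [0.5369, -0.0844, 0.0539]
eef_rot: [1.254, 1.571, 0.037]
force: [0.1, 0.2, 0.8]
grip_width: 0.0862
slide [-0.1461  0.0003  0.0002] dist 0.146 rows 3.5032084507126044 spin None t 6.75 q [-0.22  0.44  1.68  0.    1.02 -0.58] F [0.1 0.2 0.8] w 0.08624759860083038
```

View pics/s2.png

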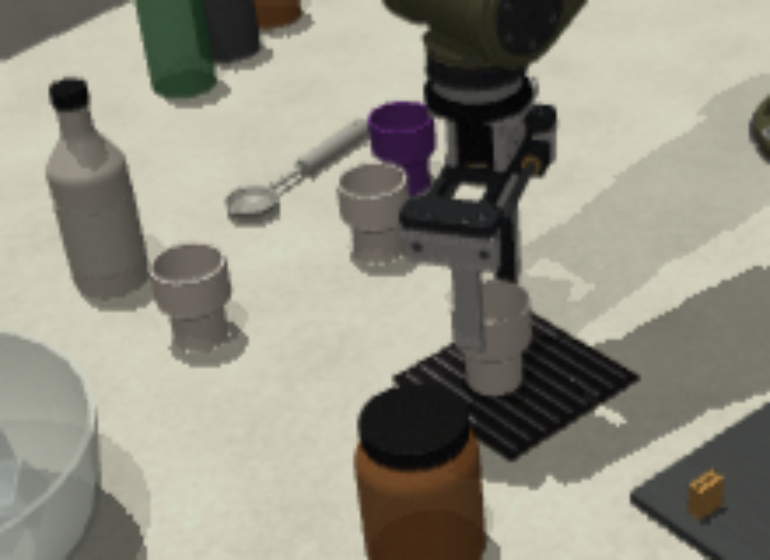

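```bash
python3 - <<'E'
from h import *
go((.4435,-.2867,.05),20)
p,R,o=tool();print(R)
E
```

```text
slide [ 0.0039 -0.1577  0.1574] dist 0.223 rows 5.343198868302007 spin 0.27138993861700555 t 6.8 q [-0.22  0.44  1.68  0.    1.02 -0.58] F [ 0.5 -0.3  0. ] w 0.09066313861435867
[[ 6.99729604e-05  9.38062054e-01  3.46467282e-01]
 [ 9.66033791e-06  3.46467282e-01 -9.38062057e-01]
 [-9.99999998e-01  6.89859702e-05  1.51813450e-05]]
```

```bash
python3 -m creep '{"hand":[-1,-1,-1,-1,-1,-1,-1,-1,-1,-1,-1,-1],"slide":[[-0.03,0,0],[-0.065,0,0],[-0.09,-0.015,0.015],[-0.09,-0.04,0.04],[-0.09,-0.065,0.065],[-0.09,-0.09,0.09],[-0.09,-0.115,0.115],[-0.09,-0.14,0.14],[-0.09,-0.158,0.157],[-0.09,-0.158,0.157],[-0.09,-0.158,0.157],[-0.09,-0.158,0.157]],"spin":[0,0,0,0,0,0,0,0,0,0,0,0]}'
python3 - <<'E'
from h import *
go((.4435,-.2867,.05))
im=ctrl.camera("wrist")
cv2.imwrite("pics/w3.png",im[:,:,::-1])
E
```

```text
time_s: 7.8
ee_pos: [0.4432, -0.286, 0.1439]
eef_rot: [2.886, 1.571, 1.669]
force: [-0.5, 0.9, 0.0]
grip_width: 0.0942
slide [0.0939 0.     0.0008] dist 0.094 rows 2.2518264592305557 spin None t 7.8 q [-0.64  0.3   1.64  0.    1.2  -1.  ] F [-0.5  0.9  0. ] w 0.09415818569151653
```

View pics/w3.png

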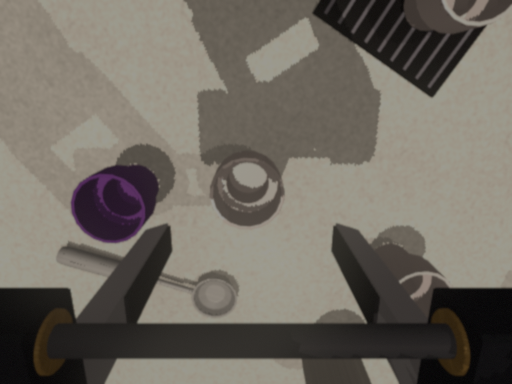

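```bash
python3 -m creep '{"hand":[-1,-1,-1,-1,-1,-1,-0.3,0.2,0.5,1,1,1],"slide":[[0.02,0,0],[0.04,0,0],[0.06,0,0],[0.08,0,0],[0.094,0,0],[0.094,0,0],[0.094,0,0],[0.094,0,0],[0.094,0,0],[0.094,0,0],[0.094,0,0],[0.094,0,0]],"spin":[0,0,0,0,0,0,0,0,0,0,0,0]}' 10
python3 -m creep '{"hand":[0.5,0,-0.5,-1,-1,-1],"slide":[[0,0,0],[0,0,0],[0,0,0],[0,0,0],[0,0,0],[0,0,0]],"spin":[0,0,0,0,7,14]}' 10
python3 -m creep '{"hand":[-1,-1,-1,-1,-1,-1,-1,-1,-1,-1,-1,-1],"slide":[[0,0,0],[0,0,0],[0,0,0],[0,0,0],[0,0,0],[0,0,0],[0,0,0],[0,0,0],[0,0,0],[0,0,0],[0,0,0],[0,0,0]],"spin":[7,14,21,28,35,42,49,56,63,70,70,70]}'
python3 -m creep '{"hand":[-1,-0.5,0,0.5,1,1,1,1],"slide":[[0,0,0],[0,0,0],[0,0,0],[0,0,0],[0,0,0],[0,0,0],[0,0,0],[0,0,0]],"spin":[0,0,0,0,0,0,0,0]}' 15
python3 - <<'E'
from h import *
go((.5368,-.0844,.25))
go((.5368,-.0844,.094))
im=ctrl.camera("side")
cv2.imwrite("pics/s3.png",cv2.resize(im[80:240,100:320,::-1],None,fx=3.5,fy=3.5))
E
```

```text
time_s: 8.85
ee_pos: [0.4432, -0.2866, 0.0505]
eef_rot: [0.465, 1.57, -0.752]
force: [-0.8, -0.6, 4.5]
grip_width: 0.0627
time_s: 9.35
ee_pos: [0.4429, -0.2863, 0.0497]
eef_rot: [-2.55, 1.57, 2.266]
force: [0.6, -0.4, 0.2]
grip_width: 0.0859
time_s: 10.35
ee_pos: [0.443, -0.2864, 0.0498]
eef_rot: [-1.309, 1.57, 2.295]
force: [-1.1, -0.3, 1.1]
grip_width: 0.0941
time_s: 11.02
ee_pos: [0.443, -0.2864, 0.0499]
eef_rot: [-1.552, 1.571, 2.048]
force: [-0.1, 0.8, 1.2]
grip_width: 0.0617
slide [-0.2    -0.1396 -0.1735] dist 0.299 rows 7.179068031488701 spin None t 11.0167 q [-0.64  0.42  1.72  0.    1.    0.47] F [-0.1  0.8  1.2] w 0.06170219395786523
slide [-0.044  -0.1396 -0.1735] dist 0.227 rows 5.444024650146865 spin None t 11.0167 q [-0.64  0.42  1.72  0.    1.    0.47] F [-0.1  0.8  1.2] w 0.06170219395786523
```

View pics/s3.png

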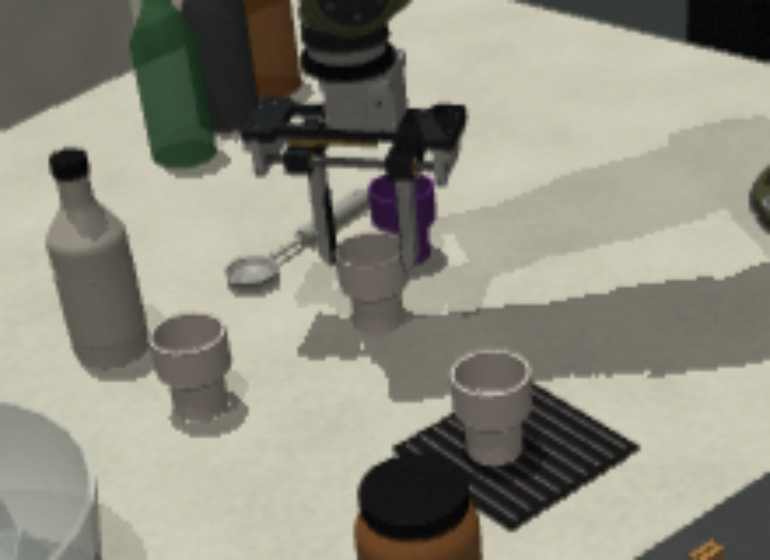

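```bash
python3 -m creep '{"hand":[1,1,1,1,1,1,1,1,1,1,1,1],"slide":[[-0.03,0,0],[-0.06,0,0],[-0.09,-0.012,-0.015],[-0.115,-0.03,-0.037],[-0.13,-0.05,-0.062],[-0.13,-0.072,-0.09],[-0.13,-0.094,-0.117],[-0.13,-0.116,-0.144],[-0.13,-0.132,-0.164],[-0.13,-0.1395,-0.1735],[-0.13,-0.1395,-0.1735],[-0.13,-0.1395,-0.1735]],"spin":[0,0,0,0,0,0,0,0,0,0,0,0]}' 15
python3 - <<'E'
from h import *
go((.5368,-.0844,.097))
im=ctrl.camera("side")
cv2.imwrite("pics/s4.png",cv2.resize(im[80:240,100:320,::-1],None,fx=3.5,fy=3.5))
E
```

```text
time_s: 12.07
ee_pos: [0.5367, -0.0848, 0.1797]
eef_rot: [-0.106, 1.57, -2.788]
force: [-0.0, -0.0, -0.3]
grip_width: 0.0618
slide [ 0.0827 -0.0003 -0.0003] dist 0.083 rows 1.9832018077765248 spin None t 12.0667 q [-0.22  0.3   1.56 -0.    1.29  0.89] F [-0.  -0.  -0.3] w 0.06183692311643383
```

View pics/s4.png

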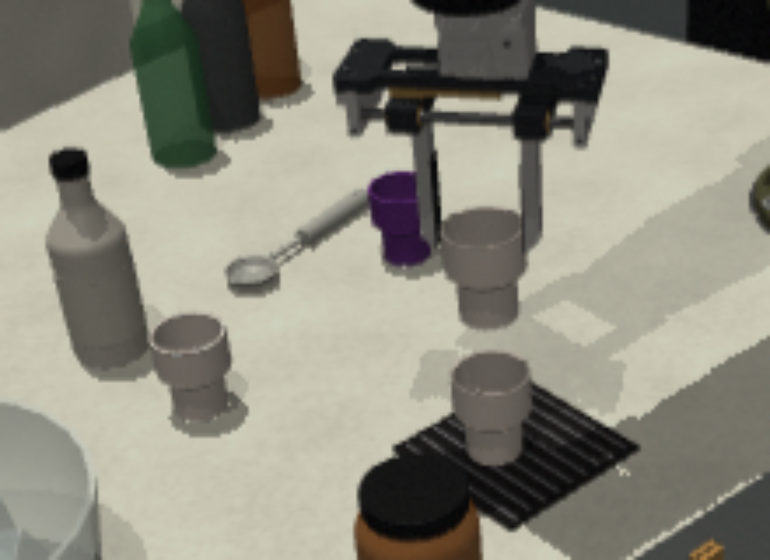

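```bash
python3 -m creep '{"hand":[1,1,1,1,1,1,1,1,1,1],"slide":[[0.015,0,0],[0.03,0,0],[0.04,0,0],[0.05,0,0],[0.06,0,0],[0.07,0,0],[0.078,0,0],[0.082,0,0],[0.085,0,0],[0.085,0,0]],"spin":[0,0,0,0,0,0,0,0,0,0]}'
python3 - <<'E'
from h import *
go((.5368,-.0844,.094))
im=ctrl.camera("side")
cv2.imwrite("pics/s5.png",cv2.resize(im[130:240,180:320,::-1],None,fx=5,fy=5))
E
```

```text
time_s: 12.95
ee_pos: [0.5368, -0.0845, 0.0945]
eef_rot: [-0.599, 1.57, 3.001]
force: [0.6, 0.1, -1.2]
grip_width: 0.0616
slide [ 0.0005 -0.0001 -0.0001] dist 0.001 rows 0.01319128285671823 spin None t 12.95 q [-0.22  0.39  1.65 -0.    1.11  0.89] F [ 0.6  0.1 -1.2] w 0.061624084368930805
```

View pics/s5.png

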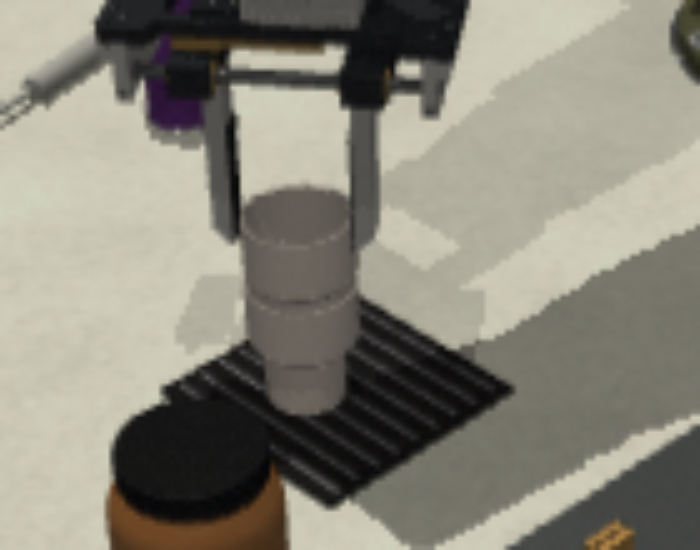

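```bash
python3 -m creep '{"hand":[0.5,0,-0.5,-1,-1,-1,-1,-1,-1,-1],"slide":[[0,0,0],[0,0,0],[0,0,0],[0,0,0],[0,0,0],[-0.02,0,0],[-0.05,0,0],[-0.085,0,0],[-0.1,0,0],[-0.1,0,0]],"spin":[0,0,0,0,0,0,0,0,0,0]}'
python3 - <<'E'
from h import *
go((.6215,-.327,.05),150)
im=ctrl.camera("side")
cv2.imwrite("pics/s6.png",cv2.resize(im[130:240,180:320,::-1],None,fx=5,fy=5))
E
```

```text
time_s: 13.83
ee_pos: [0.5383, -0.0849, 0.1991]
eef_rot: [2.458, 1.564, -0.225]
force: [0.6, -0.5, 0.2]
grip_width: 0.0941
slide [0.1499 0.2533 0.0333] dist 0.296 rows 7.1046537221296475 spin -33.728044278135286 t 13.8333 q [-0.22  0.28  1.53 -0.    1.32  0.89] F [ 0.6 -0.5  0.2] w 0.09406709609153012
```

View pics/s6.png

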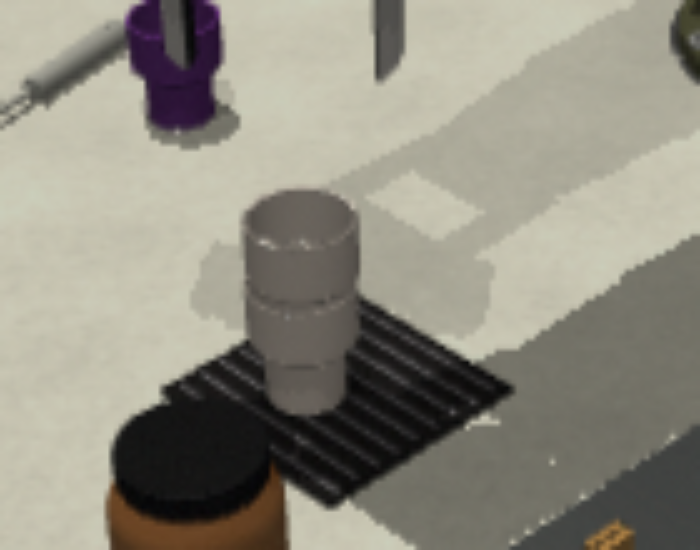

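```bash
python3 -m creep '{"hand":[-1,-1,-1,-1,-1,-1,-1,-1,-1,-1,-1,-1],"slide":[[0,0.02,0.003],[0,0.045,0.006],[0,0.075,0.01],[0,0.105,0.014],[0,0.135,0.018],[0,0.165,0.022],[0.01,0.195,0.026],[0.02,0.225,0.03],[0.03,0.245,0.033],[0.04,0.2535,0.0335],[0.04,0.2535,0.0335],[0.04,0.2535,0.0335]],"spin":[-4,-8,-12,-16,-20,-24,-28,-32,-34,-34,-34,-34]}'
python3 - <<'E'
from h import *
go((.6215,-.327,.05),150)
im=ctrl.camera("wrist")
cv2.imwrite("pics/w4.png",im[:,:,::-1])
E
```

```text
time_s: 14.88
ee_pos: [0.6186, -0.3258, 0.1534]
eef_rot: [-1.65, 1.568, 2.542]
force: [-0.5, 0.2, 1.0]
grip_width: 0.0936
slide [ 0.1034  0.0034 -0.0004] dist 0.103 rows 2.4813396034503787 spin 0.19404891880941477 t 14.8833 q [-0.54  0.67  1.07  0.    1.4  -0.02] F [-0.5  0.2  1. ] w 0.09360352497437611
```

View pics/w4.png

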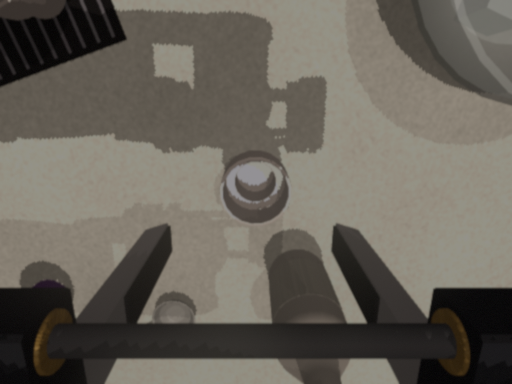

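The white cup C2 is at (254,187), 3 px from jaw centre as predicted. The bottle is below it at (300,285), outside the jaws. Descending now.

```bash
python3 -m creep '{"hand":[-1,-1,-1,-1,-1,-1,-0.3,0.2,0.5,1,1,1],"slide":[[0.02,0.003,0],[0.04,0.003,0],[0.06,0.003,0],[0.08,0.003,0],[0.103,0.003,0],[0.103,0.003,0],[0.103,0.003,0],[0.103,0.003,0],[0.103,0.003,0],[0.103,0.003,0],[0.103,0.003,0],[0.103,0.003,0]],"spin":[0,0,0,0,0,0,0,0,0,0,0,0]}' 10
python3 -m creep '{"hand":[0.5,0,-0.5,-1,-1,-1,-1,-1,-1,-1,-1,-1],"slide":[[0,0,0],[0,0,0],[0,0,0],[0,0,0],[0,0,0],[0,0,0],[0,0,0],[0,0,0],[0,0,0],[0,0,0],[0,0,0],[0,0,0]],"spin":[0,0,0,0,-7,-14,-21,-28,-35,-42,-49,-50]}' 10
python3 -m creep '{"hand":[-1,-0.5,0,0.5,1,1,1,1,1],"slide":[[0,0,0],[0,0,0],[0,0,0],[0,0,0],[0,0,0],[0,0,0],[0,0,0],[0,0,0],[0,0,0]],"spin":[0,0,0,0,0,0,0,0,0]}' 15
python3 - <<'E'
from h import *
go((.5368,-.0844,.09))
im=ctrl.camera("side")
cv2.imwrite("pics/s7.png",cv2.resize(im[80:240,100:320,::-1],None,fx=3.5,fy=3.5))
E
```

```text
time_s: 15.93
ee_pos: [0.6219, -0.3283, 0.053]
eef_rot: [1.583, 1.57, -0.507]
force: [-1.6, 0.7, 4.9]
grip_width: 0.0634
time_s: 16.93
ee_pos: [0.6215, -0.3282, 0.0517]
eef_rot: [-2.429, 1.57, 2.643]
force: [-0.3, -0.8, 0.3]
grip_width: 0.0943
time_s: 17.68
ee_pos: [0.6216, -0.3282, 0.0519]
eef_rot: [-1.881, 1.571, -3.098]
force: [0.1, 0.1, 0.5]
grip_width: 0.0624
slide [-0.038   0.0049 -0.2581] dist 0.261 rows 6.257707203998468 spin None t 17.6833 q [-0.54  0.77  1.15 -0.    1.22 -0.89] F [0.1 0.1 0.5] w 0.06241511594178194
```

View pics/s7.png

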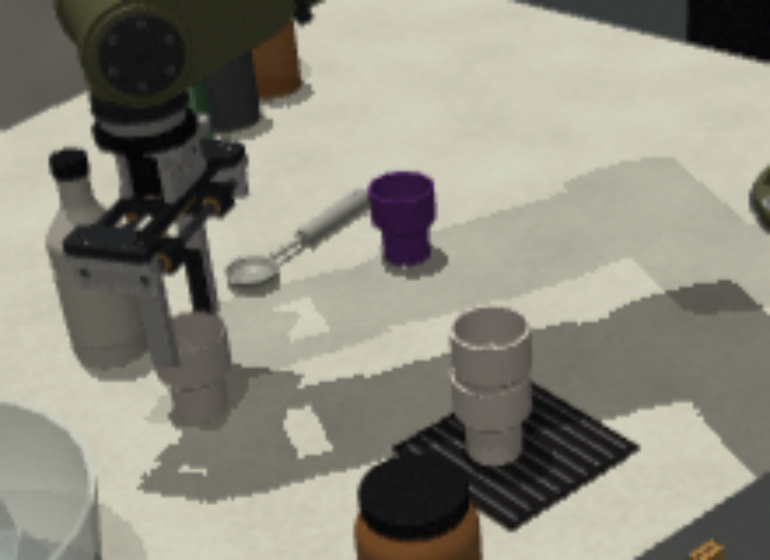

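```bash
python3 -m creep '{"hand":[1,1,1,1,1,1,1,1,1,1,1,1],"slide":[[-0.03,0,0],[-0.06,0,0],[-0.09,0,-0.015],[-0.12,0.001,-0.04],[-0.15,0.002,-0.07],[-0.17,0.003,-0.1],[-0.178,0.004,-0.135],[-0.178,0.005,-0.17],[-0.178,0.005,-0.205],[-0.178,0.005,-0.235],[-0.178,0.005,-0.252],[-0.178,0.005,-0.258]],"spin":[0,0,0,0,0,0,0,0,0,0,0,0]}' 15
python3 -m creep '{"hand":[1,1],"slide":[[0,0,0],[0,0,0]],"spin":[0,0]}'
python3 - <<'E'
from h import *
go((.5368,-.0844,.1359))
im=ctrl.camera("side")
cv2.imwrite("pics/s8.png",cv2.resize(im[60:240,100:320,::-1],None,fx=3.3,fy=3.3))
E
```

```text
time_s: 18.73
ee_pos: [0.5362, -0.0823, 0.2303]
eef_rot: [1.822, 1.57, 0.607]
force: [0.2, 0.1, -2.1]
grip_width: 0.0622
time_s: 18.9
ee_pos: [0.5372, -0.0851, 0.23]
eef_rot: [0.2, 1.571, -1.017]
force: [0.0, -0.6, -1.0]
grip_width: 0.0625
slide [ 0.0941 -0.0002 -0.0008] dist 0.094 rows 2.2555621594132096 spin None t 18.9 q [-0.22  0.26  1.49 -0.    1.4  -0.58] F [ 0.  -0.6 -1. ] w 0.062470635762437714
```

View pics/s8.png

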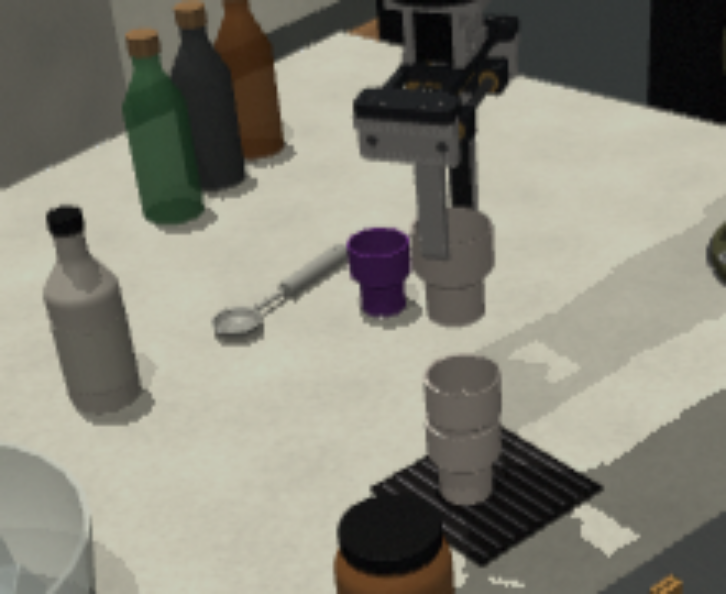

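```bash
python3 - <<'E'
from h import *
im=ctrl.camera("scene");cv2.imwrite("pics/sc8.png",cv2.resize(im[140:260,170:310,::-1],None,fx=5,fy=5,interpolation=cv2.INTER_CUBIC))
im=ctrl.camera("side");cv2.imwrite("pics/s9.png",cv2.resize(im[100:220,180:300,::-1],None,fx=5,fy=5,interpolation=cv2.INTER_CUBIC))
for n,x0,y0 in(("scene",170,140),("side",180,100)):
    c=ctrl.calibration(n)
    for z in(.0,.119,.178,.253):
        v=c["K"]@(c["R"]@np.array([.5370,-.0846,z])+c["t"]);print(n,z,(v[:2]/v[2]-[x0,y0])*5+2)
E
```

```text
scene 0.0 [359.20548831 410.2284729 ]
scene 0.119 [351.17547487 264.63613463]
scene 0.178 [346.648029   182.54892066]
scene 0.253 [340.26196107  66.76299216]
side 0.0 [304.22358752 544.16583158]
side 0.119 [294.40152791 367.21237453]
side 0.178 [289.0611475  271.00049897]
side 0.253 [281.75767534 139.42171623]
```

View pics/sc8.png

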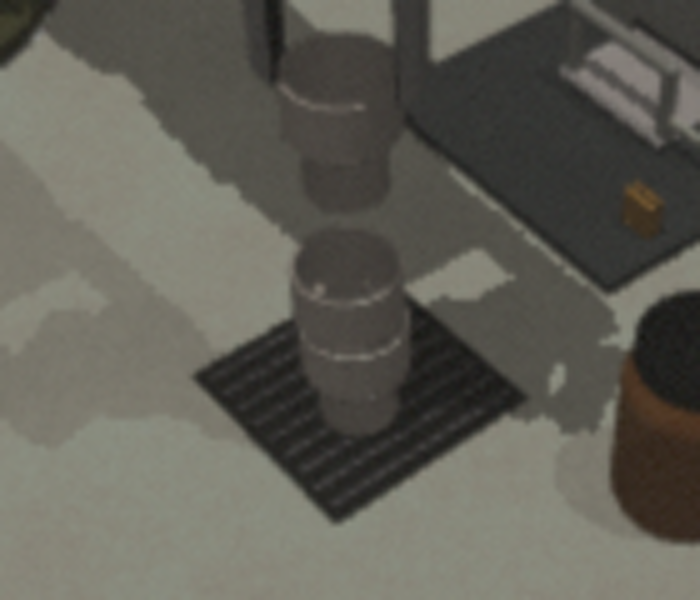

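View pics/s9.png

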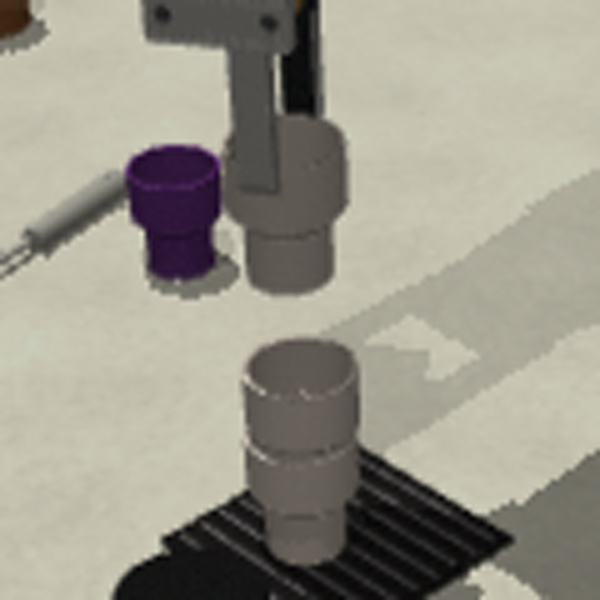

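```bash
python3 - <<'E'
from h import *
go((.5356,-.0840,.1359))
E
```

```text
slide [ 0.0937 -0.0009 -0.0019] dist 0.094 rows 2.2487485490238828 spin None t 19.05 q [-0.23  0.26  1.49 -0.    1.4  -0.58] F [ 0.2 -0.5 -1.5] w 0.06265840855536814
```

```bash
python3 -m creep '{"hand":[1,1,1,1,1,1,1,1,1,1,1],"slide":[[0.015,-0.001,-0.002],[0.03,-0.001,-0.002],[0.04,-0.001,-0.002],[0.05,-0.001,-0.002],[0.06,-0.001,-0.002],[0.07,-0.001,-0.002],[0.078,-0.001,-0.002],[0.086,-0.001,-0.002],[0.091,-0.001,-0.002],[0.093,-0.001,-0.002],[0.093,-0.001,-0.002]],"spin":[0,0,0,0,0,0,0,0,0,0,0]}'
python3 - <<'E'
from h import *
im=ctrl.camera("scene");a=cv2.resize(im[140:260,190:290,::-1],None,fx=4,fy=4,interpolation=cv2.INTER_CUBIC)
im=ctrl.camera("side");b=cv2.resize(im[100:220,180:280,::-1],None,fx=4,fy=4,interpolation=cv2.INTER_CUBIC)
cv2.imwrite("pics/s10.png",np.hstack([a,b]));go((.5356,-.0840,.1359))
E
```

```text
time_s: 19.97
ee_pos: [0.5352, -0.0829, 0.1366]
eef_rot: [-2.128, 1.57, 2.939]
force: [0.9, 0.0, -1.3]
grip_width: 0.062
slide [ 0.0014 -0.0003  0.001 ] dist 0.002 rows 0.04258473332205027 spin None t 20.0667 q [-0.22  0.33  1.61  0.    1.2  -0.58] F [ 0.   0.3 -0.9] w 0.062158184641773834
```

View pics/s10.png

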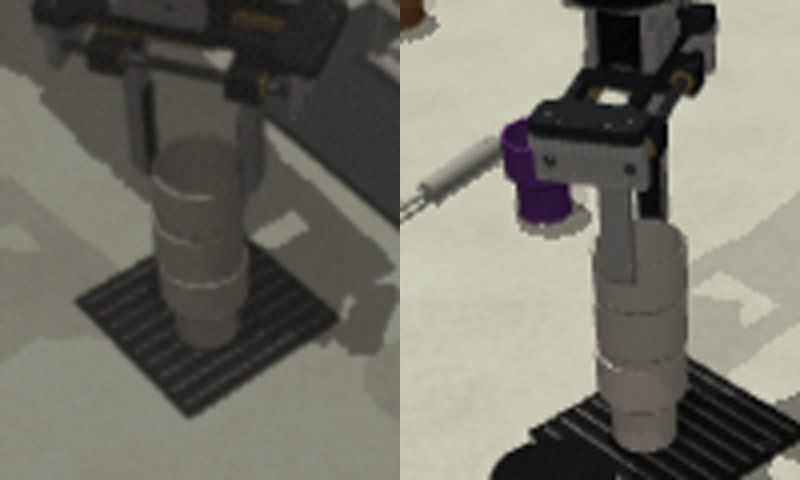

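```bash
python3 -m creep '{"hand":[1,0.5,0,-0.5,-1,-1,-1,-1,-1,-1,-1,-1],"slide":[[0.001,0,0],[0.001,0,0],[0.001,0,0],[0.001,0,0],[0.001,0,0],[0.001,0,0],[-0.02,0,0],[-0.05,0,0],[-0.08,0,0],[-0.1,0,0],[-0.1,0,0],[-0.1,0,0]],"spin":[0,0,0,0,0,0,0,0,0,0,0,0]}'
python3 - <<'E'
from h import *
im=ctrl.camera("scene");a=cv2.resize(im[140:260,190:290,::-1],None,fx=4,fy=4,interpolation=cv2.INTER_CUBIC)
im=ctrl.camera("side");b=cv2.resize(im[120:240,180:280,::-1],None,fx=4,fy=4,interpolation=cv2.INTER_CUBIC)
cv2.imwrite("pics/s11.png",np.hstack([a,b]));
ang=np.degrees(np.arctan2(.969,.247)); print(ang)
go((.5058,.2209,.086),ang)
E
```

```text
time_s: 21.07
ee_pos: [0.5356, -0.083, 0.2377]
eef_rot: [1.034, 1.569, -0.183]
force: [-0.1, 0.5, -0.7]
grip_width: 0.094
75.69972255081441
slide [ 0.15    0.0781 -0.2949] dist 0.34 rows 8.151783899361842 spin -55.42846655907089 t 21.1667 q [-0.22  0.25  1.48  0.    1.41 -0.58] F [0.3 0.1 0.2] w 0.0938328680673799
```

View pics/s11.png

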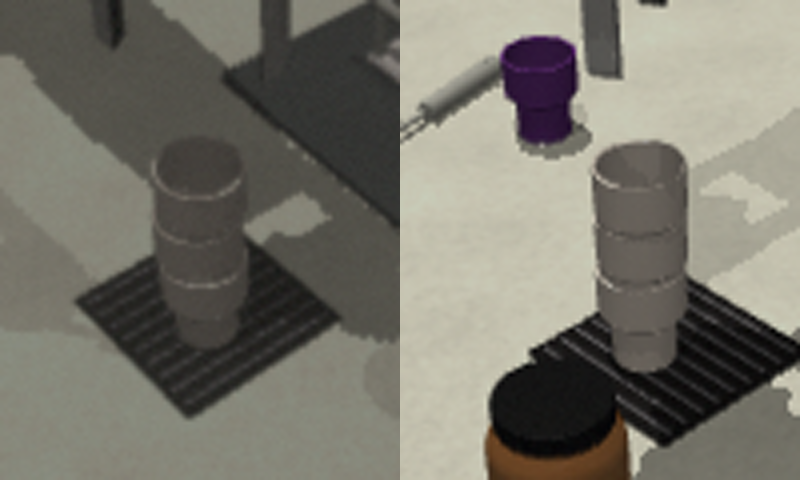

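```bash
python3 - <<'E'
from h import *
np.set_printoptions(precision=4,suppress=True)
print(tri((327,79),(441.5,190)),tri((349.5,90),(415,209)))
ax=np.array([.247,.969])
for z,u,v in((.243,(327,79),(441.5,190)),(.243,(349.5,90),(415,209))):
    for n,q in(("scene",u),("side",v)):
        P=plane(n,q,z)[:2];print(P,(P-[.5058,.2209])@ax)
E
python3 -m creep '{"hand":[-1,-1,-1,-1,-1,-1,-1,-1,-1,-1,-1,-1],"slide":[[0,0.01,-0.03],[0,0.018,-0.06],[0,0.026,-0.09],[0,0.035,-0.12],[0,0.044,-0.15],[0,0.053,-0.18],[0,0.062,-0.21],[0,0.07,-0.24],[0.01,0.075,-0.27],[0.03,0.078,-0.295],[0.04,0.078,-0.295],[0.04,0.078,-0.295]],"spin":[-5,-10,-15,-20,-25,-30,-36,-42,-48,-54,-55.4,-55.4]}'
python3 - <<'E'
from h import *
go((.5058,.2209,.064),75.7)
np.savez("pics/w5.npz",**ctrl.calibration("wrist"));im=ctrl.camera("wrist")
cv2.imwrite("pics/w5.png",cv2.convertScaleAbs(im[:,:,::-1],alpha=1.4))
E
```

```text
(array([0.4978, 0.4021, 0.2339]), np.float64(0.002617020650732132)) (array([0.591 , 0.3785, 0.2365]), np.float64(0.0019304064905945547))
[0.5043 0.388 ] 0.161588187692625
[0.5139 0.4039] 0.17930284002332694
[0.5947 0.3687] 0.1651641784214771
[0.6013 0.3801] 0.17787574122996175
time_s: 22.17
ee_pos: [0.5047, 0.2211, 0.1934]
eef_rot: [-2.528, 1.565, -2.775]
force: [0.0, 0.1, -0.1]
grip_width: 0.0939
slide [0.1294 0.0005 0.0017] dist 0.129 rows 3.103496008667695 spin 0.11328365577485044 t 22.1667 q [ 0.35  0.31  1.51 -0.    1.33 -0.98] F [ 0.   0.1 -0.1] w 0.09388949175680304
```

View pics/w5.png

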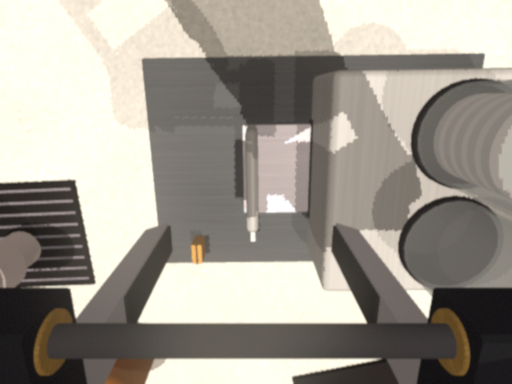

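The wrist view shows the bar running vertically from (251,125) to (252,228), midway between the jaws. The pointer tip is at (253,240) and the brass mark at (198,249).

```bash
python3 - <<'E'
from h import *
np.set_printoptions(precision=4,suppress=True)
im=cv2.imread("pics/w5.png");cv2.imwrite("pics/w5c.png",cv2.resize(im[110:275,170:330],None,fx=4,fy=4,interpolation=cv2.INTER_CUBIC)[:600])
c=dict(np.load("pics/w5.npz"));p,R,o=tool()
a,b=plane("wrist",(251,125),.078,c),plane("wrist",(252.2,228),.078,c);print(a,b,R.T@((a+b)/2-p),R.T@(b-a))
E
python3 -m creep '{"hand":[-1,-1,-1,-1,-1,-1,-1,-1],"slide":[[0.02,0,0.001],[0.04,0,0.001],[0.06,0,0.001],[0.08,0,0.001],[0.1,0,0.001],[0.115,0,0.001],[0.129,0,0.001],[0.129,0,0.001]],"spin":[0,0,0,0,0,0,0,0]}' 30
python3 -m creep '{"hand":[-0.5,0,0.5,1,1,1,1,1,1,1],"slide":[[0,0,0],[0,0,0],[0,0,0],[0,0,0],[0,0,0],[0,0,0],[0,0,0],[0,0,0],[0,0,0],[0,0,0]],"spin":[0,0,0,0,0,0,0,0,0,0]}' 30
```

```text
[0.4537 0.2333 0.078 ] [0.5519 0.2099 0.078 ] [ 0.1172  0.0007 -0.0027] [-0.0003  0.0017  0.101 ]
time_s: 22.88
ee_pos: [0.5067, 0.219, 0.066]
eef_rot: [-2.518, 1.567, -2.772]
force: [0.5, -0.5, 0.1]
grip_width: 0.094
time_s: 23.72
ee_pos: [0.5072, 0.2206, 0.0679]
eef_rot: [-2.031, 1.571, -2.281]
force: [-0.0, 0.3, -0.2]
grip_width: 0.0307
```

View pics/w5c.png

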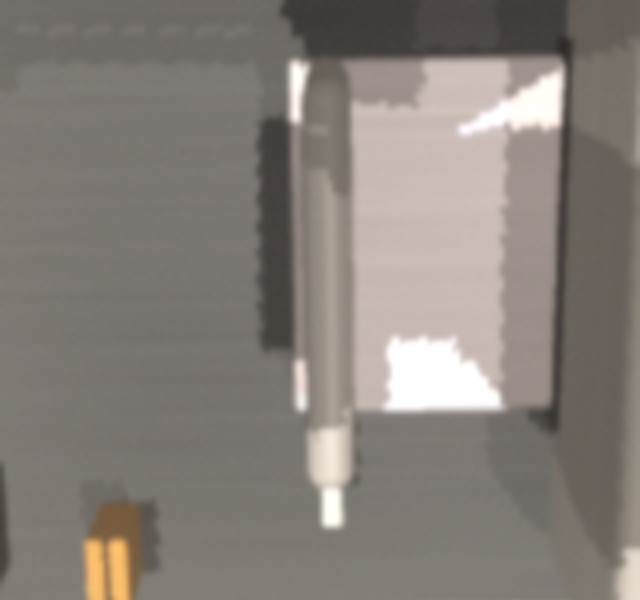

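```bash
python3 -m creep '{"hand":[1,1,1,1,1,1],"slide":[[0,0,0],[0,0,0],[0,0,0],[0,0,0],[0,0,0],[0,0,0]],"spin":[0,0,0,0,0,0]}' 30
python3 - <<'E'
from h import *
p,R,o=tool();print(R)
go(p+np.array([-.238,-.971,0])*.065)
E
```

```text
time_s: 24.22
ee_pos: [0.5075, 0.2206, 0.0686]
eef_rot: [0.413, 1.57, 0.163]
force: [-1.3, -1.5, 6.2]
grip_width: 0.0007
[[ 8.42293851e-04  2.47537703e-01  9.68877895e-01]
 [ 1.38643892e-04  9.68878201e-01 -2.47537901e-01]
 [-9.99999636e-01  3.42828655e-04  7.81760560e-04]]
slide [-0.     -0.065   0.0006] dist 0.065 rows 1.558351567014192 spin None t 24.2167 q [ 0.34  0.44  1.64 -0.    1.06 -0.98] F [-1.3 -1.5  6.2] w 0.0006885086396005286
```

```bash
python3 - <<'E'
from h import *
im=ctrl.camera("scene");a=cv2.resize(im[90:190,240:340,::-1],None,fx=4,fy=4,interpolation=cv2.INTER_CUBIC)
im=ctrl.camera("side");b=cv2.resize(im[160:260,290:390,::-1],None,fx=4,fy=4,interpolation=cv2.INTER_CUBIC)
cv2.imwrite("pics/d1.png",cv2.convertScaleAbs(np.hstack([a,b]),alpha=1.4));
E
```

```text
(no output)
```

View pics/d1.png

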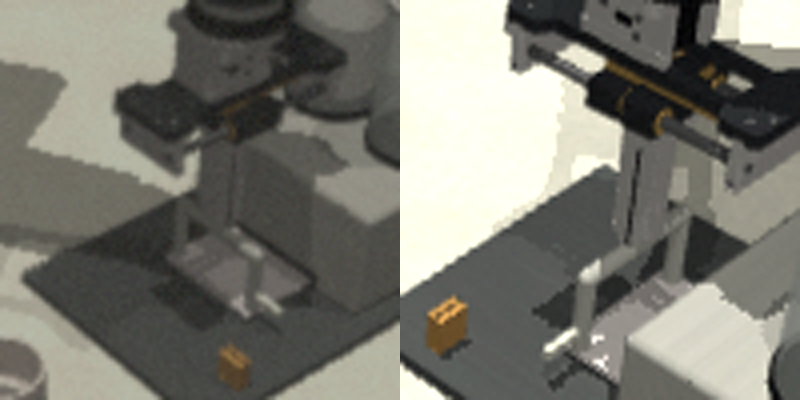

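```bash
python3 - <<'E'
from h import *
p,R,o=tool();tip=p+R[:,0]*.008;print(p,tip)
out=[]
for n in("scene","side"):
    c=ctrl.calibration(n);im=ctrl.camera(n)[:,:,::-1]
    f=lambda X:(lambda v:v[:2]/v[2])(c["K"]@(c["R"]@np.array(X)+c["t"]))
    x0,y0=(f(tip)-25).astype(int)
    a=cv2.convertScaleAbs(cv2.resize(im[y0:y0+50,x0:x0+50],None,fx=8,fy=8,interpolation=cv2.INTER_CUBIC),alpha=1.8)
    for X,col in((tip,(0,0,255)),(p,(0,255,0)),(np.array([p[0],p[1],.081]),(255,0,0))):
        q=((f(X)-[x0,y0])*8+4).astype(int);cv2.circle(a,tuple(map(int,q)),3,col,-1)
    out.append(a)
cv2.imwrite("pics/d2.png",np.hstack(out))
E
```

```text
[0.50750608 0.22056901 0.06858583] [0.50751239 0.22056981 0.06058583]
```

View pics/d2.png

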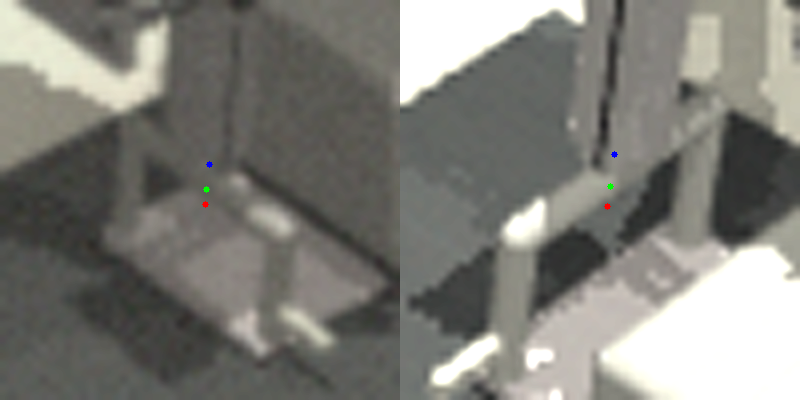

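The fingertips are resting on top of the bar (tip near pixel (235,175) left and (605,170) right in the crop). The pinch slipped off upward because the tips sit higher than I assumed. I'll reopen, go deeper and pinch again.

```bash
python3 -m creep '{"hand":[-0.5,-1,-1,-1,-1,-1,-1,-1,-1,-1,-1,-1],"slide":[[-0.01,0,0],[-0.015,0,0],[-0.015,0,0],[-0.015,0,0],[-0.015,0,0],[-0.015,0,0],[-0.015,0,0],[-0.01,0,0],[0,0,0],[0.01,0,0],[0.016,0,0],[0.02,0,0]],"spin":[0,0,0,0,0,0,0,0,0,0,0,0]}' 20
python3 - <<'E'
from h import *
go((.507,.220,.045))
out=[]
for n,x0,y0 in(("scene",265,110),("side",305,180)):
    im=ctrl.camera(n)[:,:,::-1]
    out.append(cv2.convertScaleAbs(cv2.resize(im[y0:y0+80,x0:x0+70],None,fx=5.5,fy=5.5,interpolation=cv2.INTER_CUBIC),alpha=1.6))
cv2.imwrite("pics/d3.png",np.hstack(out))
E
```

```text
time_s: 25.42
ee_pos: [0.5066, 0.2204, 0.0463]
eef_rot: [-2.555, 1.569, -2.805]
force: [0.6, -0.5, 0.5]
grip_width: 0.077
slide [ 0.0013 -0.0003  0.0005] dist 0.001 rows 0.034080192081393595 spin None t 25.4167 q [ 0.34  0.47  1.65  0.    1.02 -0.98] F [ 0.6 -0.5  0.5] w 0.07704901875234016
```

View pics/d3.png

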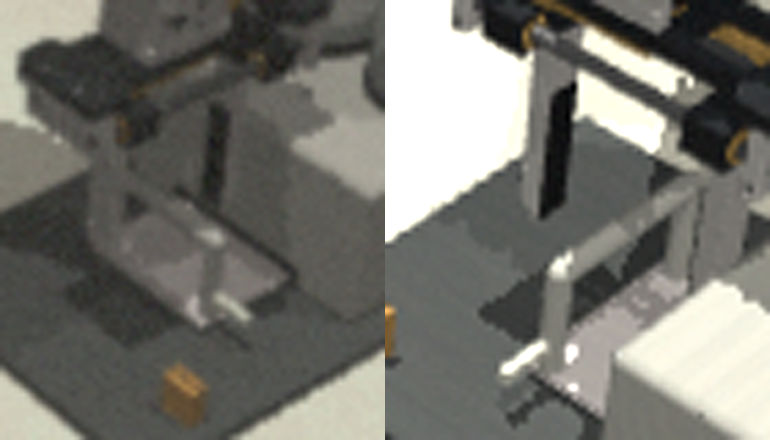

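The fingers straddle the bar. Closing.

```bash
python3 -m creep '{"hand":[-0.5,0,0.5,1,1,1,1,1,1,1,1,1],"slide":[[0,0,0],[0,0,0],[0,0,0],[0,0,0],[0,0,0],[0,0,0],[0,0,0],[0,0,0],[0,0,0],[0,0,0],[0,0,0],[0,0,0]],"spin":[0,0,0,0,0,0,0,0,0,0,0,0]}' 25
python3 -m creep '{"hand":[1,1,1,1],"slide":[[0,0,0],[0,0,0],[0,0,0],[0,0,0]],"spin":[0,0,0,0]}' 25
```

```text
time_s: 26.52
ee_pos: [0.5072, 0.2205, 0.0479]
eef_rot: [-1.698, 1.571, -1.948]
force: [-2.6, -9.7, 2.3]
grip_width: 0.0115
time_s: 26.85
ee_pos: [0.5072, 0.2204, 0.0479]
eef_rot: [-1.893, 1.57, -2.143]
force: [-0.2, -4.0, 1.6]
grip_width: 0.0111
```

```bash
python3 -m creep '{"hand":[1,1,1,1,1,1,1,1,1,1],"slide":[[0,-0.006,0],[0,-0.012,0],[0,-0.019,0],[0,-0.026,0],[0,-0.033,0],[0,-0.04,0],[0,-0.047,0],[0,-0.052,0],[0,-0.055,0],[0,-0.055,0]],"spin":[0,0,0,0,0,0,0,0,0,0]}' 30
cat > look.py <<'E'
from h import *
import sys
k=sys.argv[1];out=[]
for n,x0,y0 in(("scene",260,120),("side",280,190)):
    im=ctrl.camera(n)[:,:,::-1]
    out.append(cv2.convertScaleAbs(cv2.resize(im[y0:y0+80,x0:x0+65],None,fx=6,fy=6,interpolation=cv2.INTER_CUBIC),alpha=1.6))
cv2.imwrite(f"pics/{k}.png",np.hstack(out))
cv2.imwrite(f"pics/{k}w.png",cv2.convertScaleAbs(ctrl.camera("wrist")[:,:,::-1],alpha=1.3))
p,R,o=tool();print(p,o["force"],o["grip_width"],o["time_s"])
E
python3 look.py e1
```

```text
time_s: 27.68
ee_pos: [0.4946, 0.1679, 0.048]
eef_rot: [0.916, 1.567, 0.666]
force: [9.1, 9.5, -9.6]
grip_width: 0.011
[0.49468374 0.16828569 0.04800665] [ 9.18023582  8.8254403  -8.76006452] 0.01107377216145268 27.8333
```

View pics/e1.png

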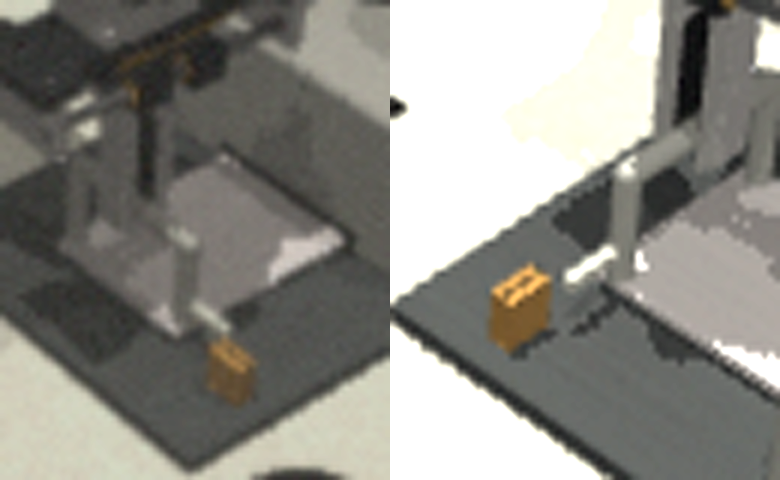

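View pics/e1w.png

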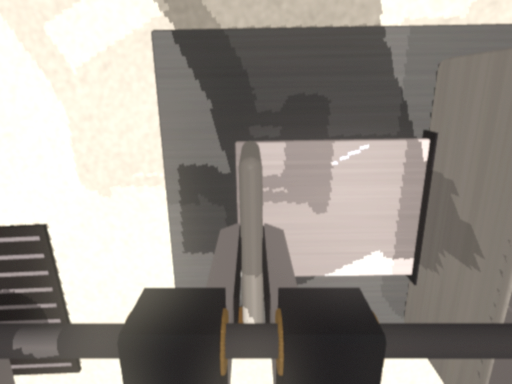

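```bash
python3 - <<'E'
from h import *
np.set_printoptions(precision=4,suppress=True)
f=lambda p:un(p,260,120,6); g=lambda p:un((p[0]-390,p[1]),280,190,6)
ax=np.array([.238,.971])
P,e=tri(f((228,328)),g((570,279)));M,e2=tri(f((233,352)),g((521,286)))
print(P,e,M,e2,(P-M)[:2]@ax,(P-M)[:2]@[.971,-.238])
for n,h,a,m in(("scene",f,(228,328),(233,352)),("side",g,(570,279),(521,286))):
    d=(plane(n,h(a),.036)-plane(n,h(m),.039))[:2];print(n,d@ax,d@[.971,-.238])
E
```

```text
[0.5695 0.1514 0.0374] 0.0008953670040654163 [0.5829 0.1368 0.0374] 0.0008218773452977959 0.010973580290397486 -0.016538945560740516
scene 0.012917833716975045 -0.01777313866798202
side 0.008427173240644481 -0.020175073699676922
```

```bash
python3 -m creep '{"hand":[1,1,1,1,1],"slide":[[0,-0.004,0],[0,-0.008,0],[0,-0.011,0],[0,-0.011,0],[0,-0.011,0]],"spin":[0,0,0,0,0]}' 30
python3 look.py e2
```

```text
time_s: 28.25
ee_pos: [0.4922, 0.1577, 0.048]
eef_rot: [0.861, 1.566, 0.611]
force: [10.7, 9.2, -10.2]
grip_width: 0.011
[0.49217677 0.15779583 0.04801014] [ 11.11220498   9.16364963 -10.56844213] 0.010584423299007233 28.4
```

View pics/e2.png

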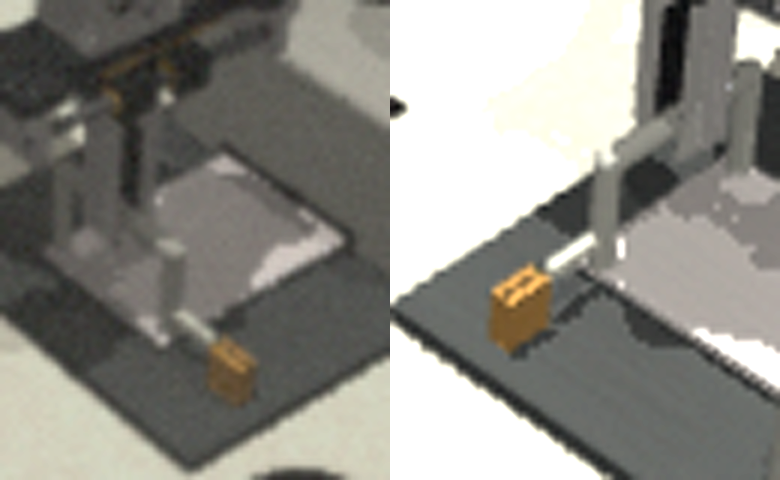

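```bash
python3 - <<'E'
from h import *
np.set_printoptions(precision=4,suppress=True)
f=lambda p:un(p,260,120,6); g=lambda p:un((p[0]-390,p[1]),280,190,6)
out=[]
for ax in([.238,.971],[.247,.969],[.228,.974]):
  ax=np.array(ax)
  for tipS,tipD in(((213,336),(548,268)),):
    P,e=tri(f(tipS),g(tipD));M,e2=tri(f((233,352)),g((521,286)))
    print((P-M)[:2]@ax,(P-M)[:2]@[.971,-.238],P,M,e)
    for n,h,a,m in(("scene",f,tipS,(233,352)),("side",g,tipD,(521,286))):
        d=(plane(n,h(a),.036)-plane(n,h(m),.039))[:2];print(n,d@ax)
E
python3 - <<'E'
import cv2,numpy as np
from h import *
a=cv2.imread("pics/e2.png");cv2.imwrite("pics/e2z.png",np.hstack([cv2.resize(a[290:420,150:280],None,fx=3,fy=3),cv2.resize(a[220:350,480:610],None,fx=3,fy=3)]))
E
```

```text
9.517264617774237e-05 -0.01569127950392819 [0.5677 0.1406 0.0375] [0.5829 0.1368 0.0374] 0.0005156632730225126
scene 0.002502133605301728
side -0.0022615430792366255
-4.947795498131735e-05 -0.01569127950392819 [0.5677 0.1406 0.0375] [0.5829 0.1368 0.0374] 0.0005156632730225126
scene 0.0023374329725986374
side -0.0024325845778263053
0.0002588735767263347 -0.01569127950392819 [0.5677 0.1406 0.0375] [0.5829 0.1368 0.0374] 0.0005156632730225126
scene 0.0026903435163743417
side -0.0020697790228346555
```

View pics/e2z.png

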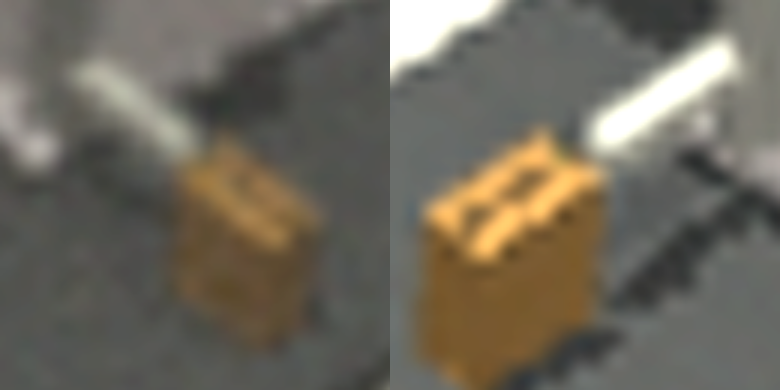

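Both views put the pointer within 2.5 mm of the mark line: scene +2.5 mm, side −2.3 mm, triangulated about 0. I'll hold and check stability and the stack.

```bash
python3 -m creep '{"hand":[1,1,1,1,1,1,1,1,1,1,1,1],"slide":[[0,0,0],[0,0,0],[0,0,0],[0,0,0],[0,0,0],[0,0,0],[0,0,0],[0,0,0],[0,0,0],[0,0,0],[0,0,0],[0,0,0]],"spin":[0,0,0,0,0,0,0,0,0,0,0,0]}' 30
python3 look.py e3
python3 - <<'E'
from h import *
print(np.round(ctrl.get_obs()["joint_vel"],4))
a=ctrl.camera("scene")[150:340,90:340,::-1];b=ctrl.camera("side")[110:300,120:370,::-1]
cv2.imwrite("pics/f.png",cv2.convertScaleAbs(np.vstack([cv2.resize(a,None,fx=1.5,fy=1.5),cv2.resize(b,None,fx=1.5,fy=1.5)]),alpha=1.3))
E
```

```text
time_s: 29.4
ee_pos: [0.4922, 0.1578, 0.048]
eef_rot: [0.86, 1.566, 0.61]
force: [11.1, 9.4, -9.3]
grip_width: 0.0108
[0.49220529 0.15782225 0.04804259] [10.23501242  9.6215714  -9.29769716] 0.010969958003468056 29.55
[ 0.0007  0.0012 -0.0007 -0.0013 -0.0004  0.0007]
```

View pics/e3.png

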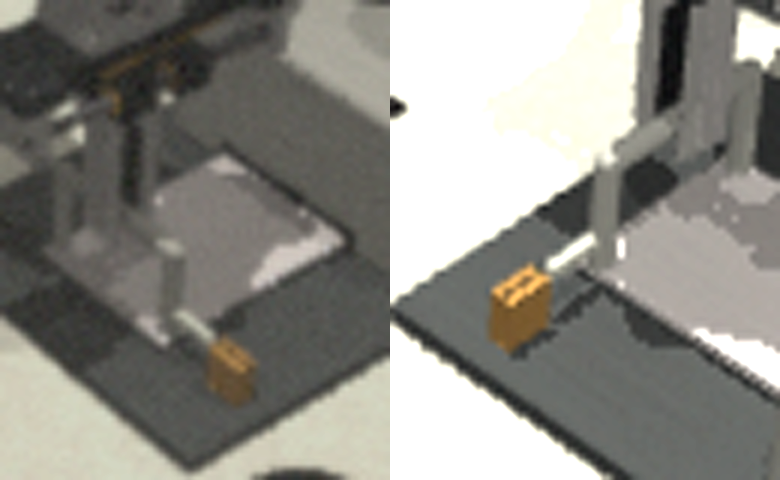

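View pics/f.png

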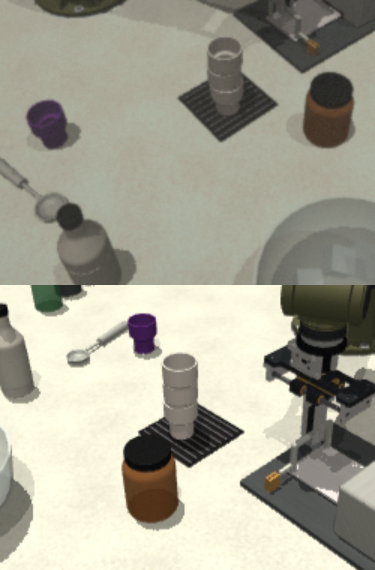

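The three-cup stack stands upright on the mat, and the bystanders are untouched. The slide is held at the mark, steady over 1 s. Handing in.

```bash
python3 -c "
from station import ctrl
print(ctrl.hand_in());print(ctrl.get_obs()['time_s'])"
```

```text
the job is handed in; nothing more can be done
None
the job is handed in; nothing more can be done
```

I nested both loose white cups into the one on the mat and pulled the dispenser handle out until its pointer was level with the mark. I handed in at about 29.7 s while still holding it; no verdict was reported.

- **Cups:** The last pictures show one upright stack of three on the mat, with the gripper well clear. The second cup looked 1–2 mm off cup_a's axis by eye, inside the 5 mm play, and I allowed for that when placing the third. I did not measure the finished stack's heights or offsets.
- **Handle:** My first pinch closed above the bar and slid off it, because the fingertips sat higher than I had assumed. I reopened, went about 20 mm lower, and the second pinch held (opening 11 mm, 30 N grip).
- **Pointer:** The two views disagreed slightly: scene +2.5 mm, side −2.3 mm, about 0 when triangulated. All are within the 7 mm allowed.
- **Hold:** Position was steady over the last second. The wrist force was about 17 N, including an unexpected sideways and vertical load of about 10 N each, far below the 120 N limit.
- **Left alone:** The jar, bottle, spoon and purple cup look unmoved in the final pictures.

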